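# Sort the kitchen waste through the flaps of two bins

## Robot

A 6-joint arm with a two-finger parallel gripper is mounted at the origin on a cart in front of the work surface, level with it; the furniture and walls round the work are solid. World frame = base frame: x ahead of the robot, y to its left, z up, the work surface at z = 0. Lengths are in m, angles in rad, forces in N, time in s.
With the tool pointing down it reaches from about 0.375 to 0.9 m from the base axis. Payload 3.1 kg.
Tool frame: the origin (TCP) lies on the centre line of the jaws, within the pads' length; the fingertips stand 17 mm ahead of it and the grasp point (between the pads) lies 2 mm behind it; x points along the fingers, y is the direction in which the jaws open and shut, and the axes are right-handed (so a half turn about x gives the same grasp; the last joint's range is limited). The gripper opens to 85 mm and grips with 20 to 120 N. Pads are 22 mm wide; open, the fingers measure 114 mm over their backs; the gripper's body (76 mm by 85 mm) begins 54 mm behind the grasp point. The pads swing forward as they close: fully open they stand 13 mm farther back than shut.
Start: joints at [-1.383, 0.527, 1.433, -0, 1.181, -0.178], TCP at [0.224, -0.583, 0.248] pointing down, gripper open.
Joint ranges: [-3.08, 3.08], [-0.75, 2.2], [0.22, 2.44], [-1.43, 4.57], [0, 2.65], [-2.85, 2.85]. Speed limits (rad/s): [2.79, 2.79, 3.14, 3.14, 3.14, 3.14].

## Interface

Orientations are given as a unit quaternion [x, y, z, w].
In Python, from station import sensors, imaging, order, finder gives the robot as it stands.
- The arm moves only by the tool apply_moves, never from a script. Its argument "moves" is a list of rows, each an object of numbers: "x", "y", "z": the shift along the tool's x, y, z in m; "ax", "ay", "az": the turn, a rotation vector about the tool's x, y, z in degrees. A call has 1 to 10 rows; each row shifts and turns the pose as measured when the row begins, along the tool's axes as they then stand; what a row does not reach is not made up. A row lasts 1/12 s, in which the tool goes at most 41.7 mm and 7.16 degrees, less where a joint would pass 70% of its speed; a pose out of reach is approached as far as the arm can. A call is refused whole if a number of a shift passes 0.0417 or a number of a turn 7.16, either way. A call with a gripper value outside its range is refused whole. "fingers" is the closure, from -1 (fully open) to 1 (shut), so that 0 is half open, set as the call begins (left out, the last holds). The fingers move at their own pace and stop on an object; "squeeze" is the grip in N (left out, the last holds). Time passes only in rows, so rows that do not move let the fingers close. It gives the time, the measured TCP pose, the force and the opening at its end, in the units of the state.
- sensors.sense(): the state, without advancing time (a new reading comes with each control period).
- imaging.snapshot(name): name is "scene" or "top"; returns the picture (480x640x3 uint8, red, green, blue); there is no depth.
- imaging.camera_info(name): a dict with "intrinsics" (3x3 intrinsics, pixels), "world_from_camera" (4x4, takes a point from camera to world coordinates). Camera axes: x right, y down, z forward; pixel columns grow to the right and rows downward; lengths in m; the calibration is good to about 2 mm. A picture is of the moment at which its call begins. camera_info takes no time and is no camera call.
- order.sign_off(): hands the job in, once; it reports no verdict.
Trained networks look in the newest picture that a camera, given by its name, has taken for a name from the list of things; names that differ only in an ending like _2 or _b are one class to them, and where a whole thing is asked for, a point or a joint stands for the part that bears it (a point fixed in the world has none). Each returns a list of dicts, best first, with "p" (0 to 1); they miss things now and then, are a little off and sometimes report something else, mostly with a low value. They report only what shows in the picture. A call takes as long as a camera call. They do not tell look-alikes from the thing itself.
- finder.recognise(thing, camera): "at" ([x, y, z] in m, in world coordinates, good to about 4 mm: the middle of the surface that is visible of it).
- finder.cut_out(thing, camera): "pixels" (480x640 bool, what is visible of it).
- finder.mark_of(thing, camera): "at" ([x, y, z] in m, in world coordinates, good to about 4 mm: a listed point, or the origin of a listed thing).
The state is a dict: "t": time; "q": joint angles; "qd": joint speeds; "tau": joint torques, N m; "tcp_pos": TCP position; "tool_rot": TCP orientation; "force": force on the tool from outside, world axes, zero at the start; "ft_torque": the same for the moment, N m; "finger_gap": opening from 0.0 (shut) to 1.0 (fully open).
Only numpy, scipy, OpenCV 4.12 (cv2) and the standard library are available. Lean on these libraries where they do the work, as an engineer would, in place of code of your own. Each camera call takes 0.05 s, during which the arm holds its last target. There are 200 camera calls.

## Task

Sort the two leftovers on the worktop into the waste bins: the old lemon goes in the food-waste bin with the green flap, the empty spice jar with the dark cap in the glass bin with the blue flap. Push each one down through its bin's sprung flap and let go only there, never dropping it from above the bin, so that it lies inside and both flaps have swung shut again. Leave the salt shaker and the roll of masking tape where they are.

Things in the scene. Friction and masses are not known exactly. Their poses are not given: they have to be found in the camera images.
- lemon: a yellow lemon lying on the worktop, 71 mm long (its x axis) x 53 mm wide (y) x 51 mm high (z), about 85 g. Origin: centre of its underside as it lies; it starts with z up, at any yaw
- lemon_center (a point): the middle of the lemon, 25.5 mm above its underside
- spice_jar: an empty round spice jar standing upright, 41 mm diameter x 105 mm high, white and dark blue label, dark brown cap on the top 20 mm, same diameter all the way up, about 110 g. Origin: centre of its underside, z up
- jar_center (a point): the middle of the spice jar, on its axis, 52.5 mm above its underside
- food_bin: food-waste bin: dark grey, 160 deep (x) x 186 wide (y) x 185 mm high to its light grey lid's top, fixed; green, white apple label on its front. Origin: centre of its underside on the worktop; z up, x to its back, away from the robot, y to its left; yaw within 0.2 rad of 0. Hollow below the 8 mm thick lid: inner walls at x = -76, +76, y = -89, +89 mm, inner floor at z = 9 mm.
- food_mouth (a point): middle of the food-waste bin's opening, level with the lid's top (185 mm up); axes as the bin's. The opening reaches 52 mm to front and back (x) and 75 mm to each side (y). The green flap that closes it lies 3 mm below the lid's top, hinged along the opening's back edge (+x), free edge in front.
- food_flap (a joint): flap of the food-waste (green) bin, 101 mm from hinge to free edge, 146 wide, 4 mm thick, slick. In rad: 0 = shut (level), grows as it swings down into the bin, stop at 1.5. A spring shuts it by itself; about 1.5 N pressed on its middle opens it, little more swings it further. Neither lemon nor jar opens it when just laid on its middle.
- glass_bin: glass bin: dark grey, 160 deep (x) x 186 wide (y) x 185 mm high to its light grey lid's top, fixed; blue, white jar label on its front. Origin: centre of its underside on the worktop; z up, x to its back, away from the robot, y to its left; yaw within 0.2 rad of 0. Hollow below the 8 mm thick lid: inner walls at x = -76, +76, y = -89, +89 mm, inner floor at z = 9 mm.
- glass_mouth (a point): middle of the glass bin's opening, level with the lid's top (185 mm up); axes as the bin's. The opening reaches 52 mm to front and back (x) and 75 mm to each side (y). The blue flap that closes it lies 3 mm below the lid's top, hinged along the opening's back edge (+x), free edge in front.
- glass_flap (a joint): flap of the glass (blue) bin, 101 mm from hinge to free edge, 146 wide, 4 mm thick, slick. In rad: 0 = shut (level), grows as it swings down into the bin, stop at 1.5. A spring shuts it by itself; about 1.5 N pressed on its middle opens it, little more swings it further. Neither lemon nor jar opens it when just laid on its middle.
- salt_shaker: bystander: clear salt shaker with a grey metal top, 44 mm diameter x 90 mm high, standing upright; not waste. Origin: centre of its underside
- masking_tape: bystander: roll of masking tape lying flat, 104 mm diameter x 25 mm high. Origin: centre of its underside
There are look-alikes about, which are no part of the job. Leave any pink or red look-alike of the spice_jar alone.

How it is judged:
At the end, for the whole second after the job is handed in: The lemon lies inside the food-waste bin (green flap) and the spice jar inside the glass bin (blue flap), each with its middle between the bin's walls and below 150 mm above the bin's underside, both at rest (under 0.05 m/s), and both flaps are shut to within 0.08 rad (x of lemon_center in the frame of food_bin between -0.08 and 0.08 m and y of lemon_center in the frame of food_bin between -0.093 and 0.093 m and z of lemon_center in the frame of food_bin between 0 and 0.15 m and x of jar_center in the frame of glass_bin between -0.08 and 0.08 m and y of jar_center in the frame of glass_bin between -0.093 and 0.093 m and z of jar_center in the frame of glass_bin between 0 and 0.15 m and value of joint each of food_flap, glass_flap below 0.08 rad and linear speed of each of lemon, spice_jar below 0.05 m/s); the robot touches nothing.
It fails at once if the lemon is let go in the air, its middle more than 250 mm above the worktop (height (world z) of lemon_center above 0.25 m and contact force between the fingers and lemon below 0.01 N).
It fails at once if the spice jar is let go in the air, its middle more than 280 mm above the worktop (height (world z) of jar_center above 0.28 m and contact force between the fingers and spice_jar below 0.01 N).
It fails at once if the salt shaker is moved by more than 30 mm or tipped by more than 0.4 rad (distance of salt_shaker from where it was at the start of the episode above 0.03 m or angle between salt_shaker's own z axis and vertical above 0.4 rad).
It fails at once if the roll of masking tape is moved by more than 30 mm (distance of masking_tape from where it was at the start of the episode above 0.03 m).
It also fails if it takes over 61 s, if anything falls off the work surface, if the arm or the gripper's body presses on something with over 40 N, if the wrist force passes 120 N, or if a joint passes its speed limit or range.

## Working session

There is one attempt and no reset: what is moved stays moved. The work goes in short steps, Python scripts to look and compute and a tool call to move; the robot and the scene stay as the last step left them, time stands still between calls to the robot, and variables do not carry over. Pictures are saved under pics/ and viewed, about 8 in all and at most 12, crops included, and the job is handed in when it is done.

Besides the shell and the picture viewer there is one more tool, called by a JSON object that holds its "method" and its "body", one argument or row to a line. apply_moves: Moves the arm, as the interface text tells. Its arguments: {"type":"object","properties":{"moves":{"type":"array","items":{"type":"object","properties":{"x":{"type":"number"},"y":{"type":"number"},"z":{"type":"number"},"ax":{"type":"number"},"ay":{"type":"number"},"az":{"type":"number"}}}},"fingers":{"type":"number"},"squeeze":{"type":"number"}},"required":["moves"]}

```bash
mkdir -p pics; ls; python3 - <<'E'
from station import sensors, imaging, finder
import cv2,numpy as np
s=sensors.sense();print({k:np.round(v,3).tolist() for k,v in s.items()})
im=[]
for c in("scene","top"):
    p=imaging.snapshot(c);im.append(p);cv2.imwrite(f"pics/{c}0.png",p[:,:,::-1])
    i=imaging.camera_info(c);print(c,np.round(i["intrinsics"],1).tolist(),np.round(i["world_from_camera"],3).tolist())
    for t in("lemon","lemon_center","spice_jar","jar_center","food_mouth","glass_mouth","food_bin","glass_bin","salt_shaker","masking_tape"):
        print(c,t,[(np.round(d["at"],3).tolist(),round(d["p"],2)) for d in finder.mark_of(t,c)])
E
```

```text
pics
{'t': 0.0, 'q': [-1.382, 0.528, 1.434, 0.0, 1.181, -0.178], 'qd': [-0.002, -0.001, -0.0, -0.0, 0.001, -0.0], 'tau': [-0.001, -44.235, -17.803, -0.0, 0.008, 0.0], 'tcp_pos': [0.224, -0.583, 0.247], 'tool_rot': [0.695, 0.13, -0.695, 0.128], 'force': [0.349, -0.823, 0.168], 'ft_torque': [-0.001, 0.019, 0.024], 'finger_gap': 0.999}
scene [[610.7, 0.0, 322.4], [0.0, 610.7, 248.1], [0.0, 0.0, 1.0]] [[-0.437, -0.505, 0.744, -0.703], [-0.899, 0.224, -0.376, 0.674], [0.023, -0.834, -0.552, 0.995], [0.0, 0.0, 0.0, 1.0]]
scene lemon [([0.429, 0.115, 0.001], 0.74)]
scene lemon_center [([0.425, 0.115, 0.027], 0.58)]
scene spice_jar [([0.465, 0.24, -0.003], 0.8), ([0.378, 0.258, -0.002], 0.62), ([0.528, 0.313, -0.001], 0.57), ([0.462, 0.236, 0.053], 0.27)]
scene jar_center [([0.528, 0.311, 0.054], 0.87), ([0.464, 0.235, 0.053], 0.77), ([0.376, 0.261, 0.052], 0.72)]
scene food_mouth []
scene glass_mouth [([0.492, -0.115, 0.184], 0.58)]
scene food_bin [([0.473, -0.351, -0.002], 0.92)]
scene glass_bin [([0.478, -0.114, 0.003], 0.72)]
scene salt_shaker [([0.456, 0.366, -0.007], 0.79)]
scene maski
[... 151 characters left out ...]
0.018, 0.062], [-0.017, -0.068, -0.998, 1.447], [0.0, 0.0, 0.0, 1.0]]
top lemon [([0.423, 0.114, -0.001], 0.75), ([0.49, -0.118, 0.186], 0.35)]
top lemon_center [([0.426, 0.113, 0.023], 0.52)]
top spice_jar [([0.377, 0.258, -0.004], 0.73), ([0.463, 0.243, -0.002], 0.49), ([0.536, 0.312, 0.001], 0.46)]
top jar_center [([0.376, 0.262, 0.055], 0.59), ([0.526, 0.314, 0.051], 0.58), ([0.467, 0.242, 0.056], 0.44)]
top food_mouth []
top glass_mouth [([0.488, -0.119, 0.182], 0.81)]
top food_bin [([0.471, -0.351, -0.0], 0.91)]
top glass_bin [([0.482, -0.117, -0.003], 0.76), ([0.461, 0.245, -0.001], 0.21)]
top salt_shaker [([0.456, 0.363, 0.003], 0.48)]
top masking_tape [([0.496, 0.531, 0.002], 0.88)]
```

View pics/scene0.png

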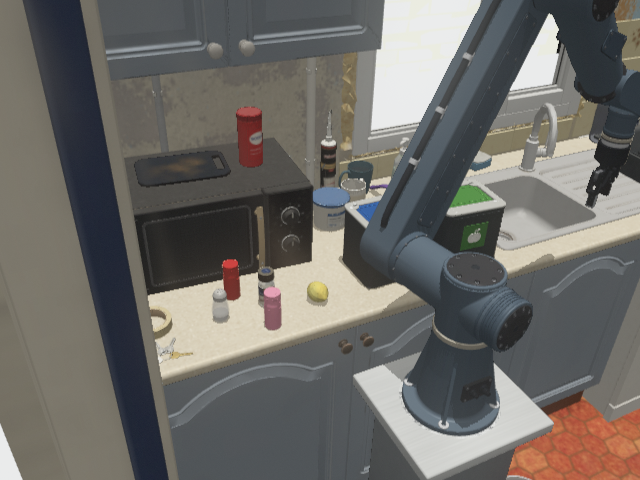

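View pics/top0.png

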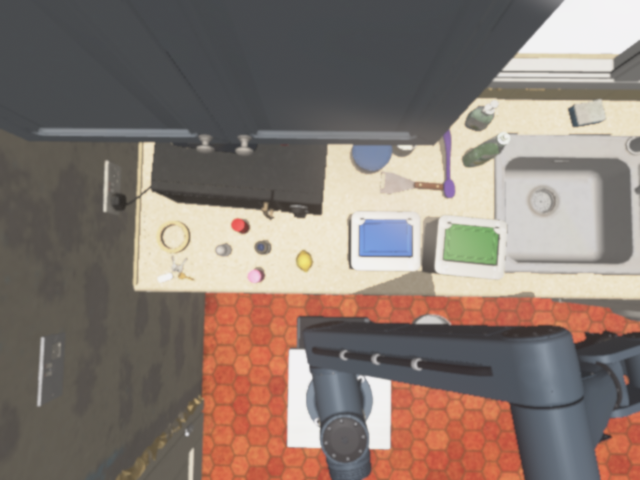

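The scene shows three jar-like things: pink at scene (273,308), red at (231,280), and the white/dark-blue one with a dark cap at (266,283), which is top (262,247) and world about (0.464, 0.240). I choose the last. The salt shaker is at (220,303), the tape at (160,320) and the lemon at (318,291). The glass bin has the blue flap at top (386,240) and the food bin the green flap at top (472,244).

```bash
cat > h.py <<'E'
from station import sensors, imaging, finder
import numpy as np, cv2
from scipy.spatial.transform import Rotation as R
def ray(c,px,z):
    i=imaging.camera_info(c);T=i["world_from_camera"];px=np.atleast_2d(px)
    d=np.c_[px,np.ones(len(px))]@np.linalg.inv(i["intrinsics"]).T@T[:3,:3].T
    return T[:3,3]+d*((z-T[2,3])/d[:,2])[:,None]
def plan(pos,yaw):
    """tool shift and turn to world pos with tool down, jaw axis (mod pi) at yaw"""
    s=sensors.sense();r=R.from_quat(s["tool_rot"]);best=None
    for k in(0,np.pi):
        y=np.array([np.cos(yaw+k),np.sin(yaw+k),0]);x=np.array([0,0,-1.])
        t=R.from_matrix(np.c_[x,y,np.cross(x,y)]);v=(r.inv()*t).as_rotvec(degrees=True)
        if best is None or np.linalg.norm(v)<np.linalg.norm(best):best=v
    y=r.as_matrix()[:,1]
    print("q",np.round(s["q"],2),"jaw yaw",round(np.degrees(np.arctan2(y[1],y[0])),1),"gap",round(s["finger_gap"],3),"tcp",np.round(s["tcp_pos"],4))
    print("shift",np.round(r.inv().apply(np.array(pos)-s["tcp_pos"]),4),"turn",np.round(best,2),"t",s["t"])
E
python3 - <<'E'
from h import *
p=imaging.snapshot("top");q=imaging.snapshot("scene")
hsv=cv2.cvtColor(p,cv2.COLOR_RGB2HSV)
def rect(m,z,name):
    ys,xs=np.nonzero(m);w=ray("top",np.c_[xs,ys].astype(float),z)[:,:2]
    (c,s,a)=cv2.minAreaRect((w*1000).astype(np.float32));print(name,np.round(c),np.round(s),round(a,1))
    C=np.cov(w.T);e,v=np.linalg.eigh(C);print("  mean",w.mean(0).round(4),"long axis deg",np.degrees(np.arctan2(v[1,1],v[0,1])).round(1))
sub=np.zeros(p.shape[:2],bool);sub[200:285,340:515]=1
for n,l,h in(("blue",100,130),("green",40,85)):
    m=((hsv[...,0]>l)&(hsv[...,0]<h)&(hsv[...,1]>120)&(hsv[...,2]>60)&sub).astype(np.uint8)
    k,lab,st,_=cv2.connectedComponentsWithStats(m);j=1+st[1:,4].argmax();rect(lab==j,.182,n)
rect(finder.cut_out("lemon","top")[0]["pixels"],.0255,"lemon")
# two-view heights
def px(n,c):
    for d in finder.cut_out(n,c)[:3]:
        ys,xs=np.nonzero(d["pixels"]);yield xs.mean(),ys.mean(),d["p"]
def tri(a,b):
    o=[];D=[]
    for c,u in(("top",a),("scene",b)):
        i=imaging.camera_info(c);T=i["world_from_camera"];d=T[:3,:3]@np.linalg.inv(i["intrinsics"])@[u[0],u[1],1];D.append(d/np.linalg.norm(d));o.append(T[:3,3])
    A=sum(np.eye(3)-np.outer(d,d) for d in D);B=sum((np.eye(3)-np.outer(d,d))@x for d,x in zip(D,o));return np.linalg.solve(A,B)
print("lemon tri",tri(list(px("lemon","top"))[0],list(px("lemon","scene"))[0]).round(3))
print("jars",np.round(list(px("spice_jar","top")),1).tolist(),np.round(list(px("spice_jar","scene")),1).tolist())
for z in(0,):print("micro front",ray("scene",[[310,265],[145,290]],z).round(3))
a=cv2.resize(q[240:340,190:345],None,fx=4,fy=4,interpolation=cv2.INTER_CUBIC)
b=cv2.resize(p[205:285,215:335],None,fx=2.5,fy=2.5,interpolation=cv2.INTER_CUBIC)
o=np.zeros((600,620,3),np.uint8);o[:400]=a;o[400:,:300]=b;cv2.imwrite("pics/crop1.png",o[:,:,::-1])
plan([.425,.114,.3],0)
E
```

```text
Traceback (most recent call last):
ValueError: attempt to get argmax of an empty sequence
```

```bash
cat > m.py <<'E'
from h import *
p=imaging.snapshot("top");q=imaging.snapshot("scene")
P=p.astype(int);print(p[238,386],p[244,472])
def rect(m,z,name):
    ys,xs=np.nonzero(m);w=ray("top",np.c_[xs,ys].astype(float),z)[:,:2]
    (c,s,a)=cv2.minAreaRect((w*1000).astype(np.float32));print(name,np.round(c),np.round(s),round(a,1))
    C=np.cov(w.T);e,v=np.linalg.eigh(C);print("  mean",w.mean(0).round(4),"long axis deg",np.degrees(np.arctan2(v[1,1],v[0,1])).round(1))
sub=np.zeros(p.shape[:2],bool);sub[200:285,340:515]=1
for n,k,o in(("blue",2,0),("green",1,2)):
    m=((P[...,k]-P[...,o]>35)&(P[...,k]-P[...,(3-k-o)]>20)&sub).astype(np.uint8)
    _,lab,st,_=cv2.connectedComponentsWithStats(m);j=1+st[1:,4].argmax();rect(lab==j,.182,n)
rect(finder.cut_out("lemon","top")[0]["pixels"],.0255,"lemon")
def px(n,c):
    for d in finder.cut_out(n,c)[:3]:
        ys,xs=np.nonzero(d["pixels"]);yield xs.mean(),ys.mean(),d["p"]
def tri(a,b):
    o=[];D=[]
    for c,u in(("top",a),("scene",b)):
        i=imaging.camera_info(c);T=i["world_from_camera"];d=T[:3,:3]@np.linalg.inv(i["intrinsics"])@[u[0],u[1],1];D.append(d/np.linalg.norm(d));o.append(T[:3,3])
    A=sum(np.eye(3)-np.outer(d,d) for d in D);B=sum((np.eye(3)-np.outer(d,d))@x for d,x in zip(D,o));return np.linalg.solve(A,B)
print("lemon tri",tri(list(px("lemon","top"))[0],list(px("lemon","scene"))[0]).round(3))
print("jars",np.round(list(px("spice_jar","top")),1).tolist(),np.round(list(px("spice_jar","scene")),1).tolist())
print("micro front",ray("scene",[[310,265],[145,290]],0).round(3))
a=cv2.resize(q[240:340,190:345],None,fx=4,fy=4,interpolation=cv2.INTER_CUBIC)
b=cv2.resize(p[205:285,215:335],None,fx=2.5,fy=2.5,interpolation=cv2.INTER_CUBIC)
o=np.zeros((600,620,3),np.uint8);o[:400]=a;o[400:,:300]=b;cv2.imwrite("pics/crop1.png",o[:,:,::-1])
plan([.425,.114,.3],0)
E
python3 m.py
```

```text
[130 158 215] [140 182 122]
blue [ 492. -112.] [ 98. 145.] 0.8
  mean [ 0.4904 -0.1122] long axis deg 90.9
green [ 478. -350.] [144. 100.] 85.0
  mean [ 0.4771 -0.35  ] long axis deg 85.6
lemon [427. 117.] [62. 55.] 46.0
  mean [0.4265 0.1166] long axis deg -165.8
lemon tri [0.426 0.116 0.025]
jars [[255.9, 276.2, 0.7], [240.1, 226.5, 0.5], [262.2, 248.0, 0.5]] [[272.5, 307.9, 0.8], [264.7, 283.0, 0.8], [472.0, 220.5, 0.7]]
micro front [[0.575 0.067 0.   ]
 [0.649 0.514 0.   ]]
q [-1.38  0.53  1.43 -0.    1.18 -0.18] jaw yaw -69.0 gap 0.999 tcp [ 0.2242 -0.5834  0.2483]
shift [-0.0517 -0.579  -0.4376] turn [-68.98   0.    -0.  ] t 1.55
```

View pics/crop1.png

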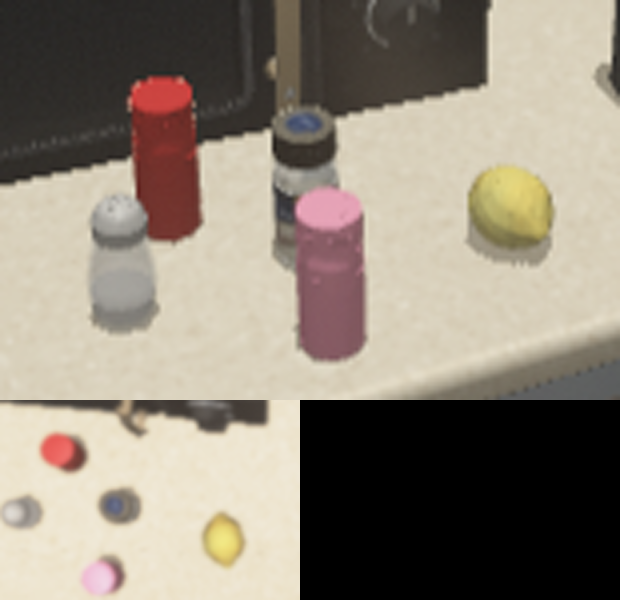

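The crop confirms it: the jar with the dark cap, blue disc on top and blue label is the target, standing behind the pink look-alike. The lemon's long axis is at about 14° yaw, so the jaw should be at about -76°. I move to above the lemon.

{"method": "apply_moves", "body": {
  "moves": [
    {"x":-0.01,"y":-0.022,"z":-0.033},
    {"x":-0.01,"y":-0.022,"z":-0.033},
    {"x":-0.01,"y":-0.022,"z":-0.033},
    {"x":-0.01,"y":-0.022,"z":-0.033},
    {"x":-0.01,"y":-0.022,"z":-0.033},
    {"x":-0.005,"y":-0.022,"z":-0.034},
    {"y":-0.023,"z":-0.034},
    {"y":-0.023,"z":-0.034},
    {"y":-0.023,"z":-0.034},
    {"y":-0.023,"z":-0.034}
  ],
  "fingers": -1,
  "squeeze": 30
}}

```text
schema error: expected keys x, y, z, ax, ay, az
```

{"method": "apply_moves", "body": {
  "moves": [
    {"y":-0.036,"z":-0.01},
    {"y":-0.036,"z":-0.01},
    {"y":-0.036,"z":-0.01},
    {"y":-0.036,"z":-0.01},
    {"y":-0.036,"z":-0.01},
    {"y":-0.036,"z":-0.01},
    {"y":-0.036,"z":-0.01},
    {"y":-0.036,"z":-0.01},
    {"y":-0.036,"z":-0.01},
    {"y":-0.036,"z":-0.01}
  ]
}}

```text
schema error: expected keys x, y, z, ax, ay, az
```

```bash
python3 -c "
from h import *
plan([.4265,.116,.1],np.radians(-76))"
```

```text
q [-1.38  0.53  1.43 -0.    1.18 -0.18] jaw yaw -69.0 gap 0.999 tcp [ 0.2242 -0.5834  0.2483]
shift [ 0.1483 -0.5803 -0.4397] turn [ 7.02  0.   -0.  ] t 1.55
```

All six keys are needed in every row.

{"method": "apply_moves", "body": {
  "moves": [
    {"x":-0.01,"y":-0.022,"z":-0.033,"ax":0,"ay":0,"az":0},
    {"x":-0.01,"y":-0.022,"z":-0.033,"ax":0,"ay":0,"az":0},
    {"x":-0.01,"y":-0.022,"z":-0.033,"ax":0,"ay":0,"az":0},
    {"x":-0.01,"y":-0.022,"z":-0.033,"ax":0,"ay":0,"az":0},
    {"x":-0.01,"y":-0.022,"z":-0.033,"ax":0,"ay":0,"az":0},
    {"x":0,"y":-0.022,"z":-0.034,"ax":0,"ay":0,"az":0},
    {"x":0,"y":-0.023,"z":-0.034,"ax":0,"ay":0,"az":0},
    {"x":0,"y":-0.023,"z":-0.034,"ax":0,"ay":0,"az":0},
    {"x":0,"y":-0.023,"z":-0.034,"ax":0,"ay":0,"az":0},
    {"x":0,"y":-0.023,"z":-0.034,"ax":0,"ay":0,"az":0}
  ],
  "fingers": -1,
  "squeeze": 30
}}

```text
t: 2.38
tcp_pos: [0.46, -0.2558, 0.2995]
tool_rot: [0.697, 0.12, -0.695, 0.126]
force: [1.0, 0.4, -0.5]
finger_gap: 1.004
```

```bash
python3 -c "
from h import *
plan([.4265,.116,.3],np.radians(-76))"
```

```text
q [-0.72  0.33  1.62 -0.    1.18  0.51] jaw yaw -70.0 gap 1.004 tcp [ 0.46   -0.2558  0.2995]
shift [-0.0041 -0.3608 -0.0959] turn [ 6.03 -0.07 -0.58] t 2.3833
```

{"method": "apply_moves", "body": {
  "moves": [
    {"x":0,"y":-0.036,"z":-0.0095,"ax":0,"ay":0,"az":0},
    {"x":0,"y":-0.036,"z":-0.0095,"ax":0,"ay":0,"az":0},
    {"x":0,"y":-0.036,"z":-0.0095,"ax":0,"ay":0,"az":0},
    {"x":0,"y":-0.036,"z":-0.0095,"ax":0,"ay":0,"az":0},
    {"x":0,"y":-0.036,"z":-0.0095,"ax":0,"ay":0,"az":0},
    {"x":0,"y":-0.036,"z":-0.0095,"ax":0,"ay":0,"az":0},
    {"x":0,"y":-0.036,"z":-0.0095,"ax":0,"ay":0,"az":0},
    {"x":0,"y":-0.036,"z":-0.0095,"ax":0,"ay":0,"az":0},
    {"x":0,"y":-0.036,"z":-0.0095,"ax":0,"ay":0,"az":0},
    {"x":0,"y":-0.036,"z":-0.0095,"ax":6,"ay":0,"az":0}
  ]
}}

```text
t: 3.22
tcp_pos: [0.4289, 0.1284, 0.2971]
tool_rot: [0.707, 0.083, -0.696, 0.094]
force: [0.8, -0.6, 0.1]
finger_gap: 1.0
```

```bash
python3 -c "
from h import *
plan([.4265,.116,.1],np.radians(-76))"
```

```text
q [ 0.05  0.22  1.8  -0.02  1.11  1.38] jaw yaw -75.6 gap 1.0 tcp [0.4289 0.1284 0.2971]
shift [0.1971 0.0081 0.0081] turn [ 0.39 -0.79 -0.97] t 3.2167
```

{"method": "apply_moves", "body": {
  "moves": [
    {"x":0.036,"y":0.004,"z":0.004,"ax":0,"ay":-0.8,"az":-1},
    {"x":0.036,"y":0.004,"z":0.004,"ax":0,"ay":0,"az":0},
    {"x":0.036,"y":0,"z":0,"ax":0,"ay":0,"az":0},
    {"x":0.036,"y":0,"z":0,"ax":0,"ay":0,"az":0},
    {"x":0.036,"y":0,"z":0,"ax":0,"ay":0,"az":0},
    {"x":0.015,"y":0,"z":0,"ax":0,"ay":0,"az":0}
  ]
}}

```text
t: 3.72
tcp_pos: [0.4319, 0.1314, 0.1036]
tool_rot: [0.711, 0.095, -0.691, 0.094]
force: [0.1, 0.3, 0.1]
finger_gap: 0.996
```

```bash
python3 -c "
from h import *
q=imaging.snapshot('scene');cv2.imwrite('pics/l1.png',cv2.resize(q[200:340,230:400],None,fx=4,fy=4)[:,:,::-1])
for t in ('lemon_center','lemon'):print([(np.round(d['at'],3),round(d['p'],2)) for d in finder.mark_of(t,'scene')])
plan([.4265,.116,.024],np.radians(-76))"
```

```text
[(array([0.426, 0.116, 0.027]), 0.63)]
[(array([ 0.429,  0.117, -0.002]), 0.91)]
q [0.04 0.55 2.   0.01 0.56 1.34] jaw yaw -74.7 gap 1.0 tcp [0.433  0.1313 0.1059]
shift [0.0815 0.0128 0.0128] turn [ 1.3  -1.73 -0.12] t 3.8667
```

View pics/l1.png

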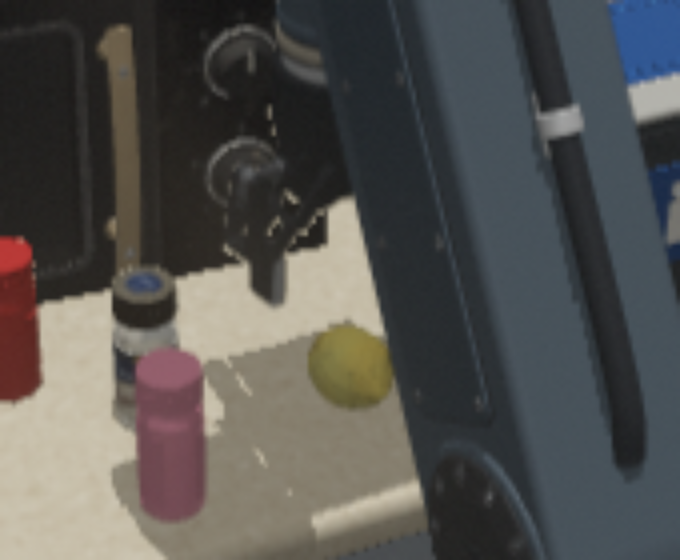

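The lemon is still at (0.426, 0.116), crop (350,365), and the jaw is above and slightly to its left. I correct sideways, then lower.

{"method": "apply_moves", "body": {
  "moves": [
    {"x":0,"y":0.0128,"z":0.0128,"ax":1.3,"ay":-1.7,"az":0},
    {"x":0,"y":0,"z":0,"ax":0,"ay":0,"az":0}
  ]
}}

```text
t: 4.03
tcp_pos: [0.4257, 0.1156, 0.1075]
tool_rot: [0.703, 0.085, -0.7, 0.087]
force: [0.3, -0.1, -0.1]
finger_gap: 0.997
```

```bash
python3 -c "
from h import *
plan([.4265,.116,.024],np.radians(-76))"
```

```text
q [ 0.01  0.55  2.01 -0.    0.58  1.34] jaw yaw -76.0 gap 0.997 tcp [0.4257 0.1156 0.1075]
shift [ 0.0835 -0.0005 -0.0005] turn [ 0.03 -0.22 -0.19] t 4.0333
```

{"method": "apply_moves", "body": {
  "moves": [
    {"x":0.021,"y":0,"z":0,"ax":0,"ay":0,"az":0},
    {"x":0.021,"y":0,"z":0,"ax":0,"ay":0,"az":0},
    {"x":0.021,"y":0,"z":0,"ax":0,"ay":0,"az":0},
    {"x":0.01,"y":0,"z":0,"ax":0,"ay":0,"az":0},
    {"x":0.008,"y":0,"z":0,"ax":0,"ay":0,"az":0},
    {"x":0,"y":0,"z":0,"ax":0,"ay":0,"az":0}
  ]
}}

```text
t: 4.53
tcp_pos: [0.4403, 0.1161, 0.0346]
tool_rot: [0.715, 0.084, -0.688, 0.088]
force: [0.3, -0.7, 0.6]
finger_gap: 1.0
```

```bash
python3 -c "
from h import *
plan([.4265,.116,.024],np.radians(-76))"
```

```text
q [ 0.01  0.71  2.03 -0.    0.36  1.34] jaw yaw -76.1 gap 1.0 tcp [0.4403 0.1161 0.0346]
shift [ 0.0101 -0.0033  0.0138] turn [-0.05 -2.16 -0.59] t 4.5333
```

{"method": "apply_moves", "body": {
  "moves": [
    {"x":0,"y":-0.003,"z":0.0138,"ax":0,"ay":-2.2,"az":-0.5},
    {"x":0.004,"y":0,"z":0,"ax":0,"ay":0,"az":0},
    {"x":0.005,"y":0,"z":0,"ax":0,"ay":0,"az":0},
    {"x":0,"y":0,"z":0,"ax":0,"ay":0,"az":0}
  ]
}}

```text
t: 4.87
tcp_pos: [0.431, 0.1162, 0.0284]
tool_rot: [0.706, 0.085, -0.698, 0.087]
force: [-0.6, -1.8, -0.0]
finger_gap: 1.002
```

```bash
python3 -c "
from h import *
plan([.4265,.116,.024],np.radians(-76))"
```

```text
q [ 0.01  0.73  2.04 -0.    0.37  1.34] jaw yaw -76.0 gap 1.002 tcp [0.431  0.1162 0.0284]
shift [ 0.0043 -0.0009  0.0044] turn [-0.03 -0.64 -0.23] t 4.8667
```

{"method": "apply_moves", "body": {
  "moves": [
    {"x":0.003,"y":-0.001,"z":0.0044,"ax":0,"ay":-0.6,"az":-0.2},
    {"x":0,"y":0,"z":0,"ax":0,"ay":0,"az":0}
  ]
}}

```text
t: 5.03
tcp_pos: [0.4276, 0.1162, 0.0258]
tool_rot: [0.703, 0.086, -0.701, 0.086]
force: [-0.9, 0.3, -0.4]
finger_gap: 1.004
```

{"method": "apply_moves", "body": {
  "moves": [
    {"x":0,"y":0,"z":0,"ax":0,"ay":0,"az":0},
    {"x":0,"y":0,"z":0,"ax":0,"ay":0,"az":0},
    {"x":0,"y":0,"z":0,"ax":0,"ay":0,"az":0},
    {"x":0,"y":0,"z":0,"ax":0,"ay":0,"az":0},
    {"x":0,"y":0,"z":0,"ax":0,"ay":0,"az":0},
    {"x":0,"y":0,"z":0,"ax":0,"ay":0,"az":0},
    {"x":0,"y":0,"z":0,"ax":0,"ay":0,"az":0},
    {"x":0,"y":0,"z":0,"ax":0,"ay":0,"az":0}
  ],
  "fingers": 1,
  "squeeze": 30
}}

```text
t: 5.7
tcp_pos: [0.4282, 0.1163, 0.0265]
tool_rot: [0.704, 0.086, -0.7, 0.086]
force: [0.5, 0.3, -0.6]
finger_gap: 0.585
```

```bash
python3 -c "
from h import *
plan([.46,.1,.31],np.radians(-85))"
```

```text
q [ 0.01  0.73  2.04 -0.    0.37  1.34] jaw yaw -76.0 gap 0.585 tcp [0.4282 0.1163 0.0265]
shift [-0.2833  0.0239 -0.0284] turn [ 8.98 -0.31 -0.06] t 5.7
```

Gripped: the opening is 50 mm. I lift.

{"method": "apply_moves", "body": {
  "moves": [
    {"x":-0.03,"y":0,"z":0,"ax":0,"ay":0,"az":0},
    {"x":-0.03,"y":0,"z":0,"ax":0,"ay":0,"az":0},
    {"x":-0.03,"y":0,"z":0,"ax":0,"ay":0,"az":0},
    {"x":-0.03,"y":0,"z":0,"ax":0,"ay":0,"az":0},
    {"x":-0.03,"y":0,"z":0,"ax":0,"ay":0,"az":0},
    {"x":-0.03,"y":0,"z":0,"ax":0,"ay":0,"az":0},
    {"x":-0.03,"y":0,"z":0,"ax":0,"ay":0,"az":0},
    {"x":-0.03,"y":0,"z":0,"ax":0,"ay":0,"az":0},
    {"x":-0.03,"y":0,"z":0,"ax":0,"ay":0,"az":0},
    {"x":0,"y":0,"z":0,"ax":0,"ay":0,"az":0}
  ]
}}

```text
t: 6.53
tcp_pos: [0.4249, 0.1159, 0.3036]
tool_rot: [-0.698, -0.086, 0.706, -0.085]
force: [-0.2, 0.6, -1.2]
finger_gap: 0.585
```

```bash
python3 -c "
from h import *
plan([.47,-.345,.30],np.radians(-76))"
```

```text
q [ 0.01  0.21  1.79 -0.    1.15  1.34] jaw yaw -76.1 gap 0.585 tcp [0.4249 0.1159 0.3036]
shift [0.0032 0.4582 0.067 ] turn [-0.08  0.63  0.13] t 6.5333
```

{"method": "apply_moves", "body": {
  "moves": [
    {"x":0,"y":0.038,"z":0.0055,"ax":0,"ay":0,"az":0},
    {"x":0,"y":0.038,"z":0.0055,"ax":0,"ay":0,"az":0},
    {"x":0,"y":0.038,"z":0.0055,"ax":0,"ay":0,"az":0},
    {"x":0,"y":0.038,"z":0.0055,"ax":0,"ay":0,"az":0},
    {"x":0,"y":0.038,"z":0.0055,"ax":0,"ay":0,"az":0},
    {"x":0,"y":0.038,"z":0.0055,"ax":0,"ay":0,"az":0},
    {"x":0,"y":0.038,"z":0.0055,"ax":0,"ay":0,"az":0},
    {"x":0,"y":0.038,"z":0.0055,"ax":0,"ay":0,"az":0},
    {"x":0,"y":0.038,"z":0.0055,"ax":0,"ay":0,"az":0},
    {"x":0,"y":0.038,"z":0.0055,"ax":0,"ay":0,"az":0}
  ]
}}

```text
t: 7.37
tcp_pos: [0.4612, -0.2708, 0.2975]
tool_rot: [-0.697, -0.096, 0.706, -0.088]
force: [0.5, 0.1, -0.7]
finger_gap: 0.585
```

{"method": "apply_moves", "body": {
  "moves": [
    {"x":0,"y":0.038,"z":0.006,"ax":0,"ay":0,"az":0},
    {"x":0,"y":0.03,"z":0.006,"ax":0,"ay":0,"az":0},
    {"x":0,"y":0,"z":0,"ax":6.2,"ay":0,"az":0},
    {"x":0,"y":0,"z":0,"ax":6.2,"ay":0,"az":0},
    {"x":0,"y":0,"z":0,"ax":6.2,"ay":0,"az":0},
    {"x":0,"y":0,"z":0,"ax":0,"ay":0,"az":0}
  ]
}}

```text
t: 7.87
tcp_pos: [0.4633, -0.3533, 0.2872]
tool_rot: [-0.699, 0.028, 0.714, 0.037]
force: [0.6, 0.6, -1.0]
finger_gap: 0.586
```

```bash
python3 -c "
from h import *
plan([.4725,-.3495,.25],np.radians(-94.6))"
```

```text
q [-0.84  0.44  1.48 -0.01  1.25  0.82] jaw yaw -95.3 gap 0.586 tcp [ 0.4633 -0.3533  0.2872]
shift [ 0.037  -0.0042 -0.0096] turn [-0.64  1.28  0.7 ] t 7.8667
```

{"method": "apply_moves", "body": {
  "moves": [
    {"x":0.01,"y":-0.0042,"z":-0.0096,"ax":-0.6,"ay":1.3,"az":0.7},
    {"x":0.03,"y":0,"z":0,"ax":0,"ay":0,"az":0},
    {"x":0,"y":0,"z":0,"ax":0,"ay":0,"az":0}
  ]
}}

```text
t: 8.12
tcp_pos: [0.4724, -0.3495, 0.2443]
tool_rot: [-0.707, 0.026, 0.707, 0.026]
force: [-1.5, 1.0, -0.9]
finger_gap: 0.581
```

```bash
python3 -c "
from h import *
q=imaging.snapshot('top');cv2.imwrite('pics/b1.png',cv2.resize(q[180:310,330:530],None,fx=4,fy=4)[:,:,::-1])
plan([.4725,-.3495,.092],np.radians(-94.6))"
```

```text
q [-0.83  0.48  1.53  0.    1.13  0.82] jaw yaw -94.2 gap 0.582 tcp [ 0.4739 -0.3507  0.2473]
shift [ 0.1553 -0.0015  0.002 ] turn [ 0.38 -0.22 -0.15] t 8.1667
```

View pics/b1.png

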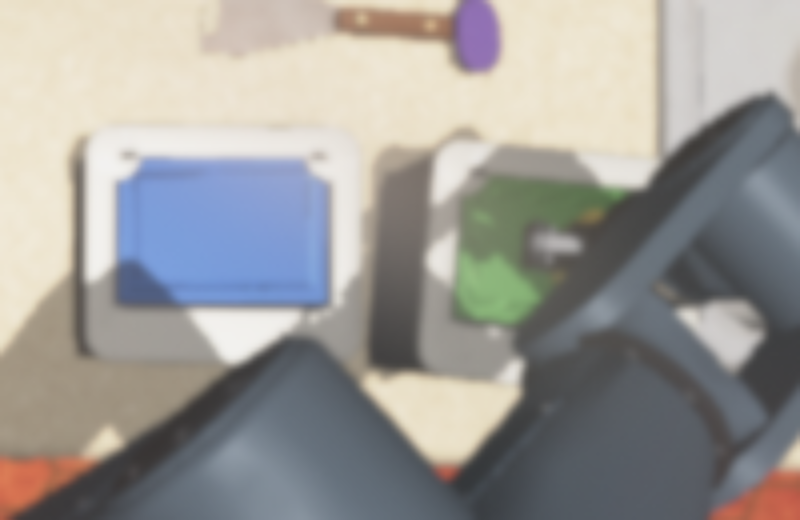

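The top view shows the lemon held over the middle of the green flap (finger at crop (560,245), both bins aligned as measured). I push down in stages.

{"method": "apply_moves", "body": {
  "moves": [
    {"x":0.015,"y":-0.001,"z":0.001,"ax":0,"ay":0,"az":0},
    {"x":0.015,"y":0,"z":0,"ax":0,"ay":0,"az":0},
    {"x":0.015,"y":0,"z":0,"ax":0,"ay":0,"az":0},
    {"x":0.015,"y":0,"z":0,"ax":0,"ay":0,"az":0},
    {"x":0.015,"y":0,"z":0,"ax":0,"ay":0,"az":0},
    {"x":0,"y":0,"z":0,"ax":0,"ay":0,"az":0}
  ]
}}

```text
t: 8.67
tcp_pos: [0.4769, -0.3526, 0.1786]
tool_rot: [0.711, -0.026, -0.703, -0.017]
force: [-2.4, 0.5, -0.3]
finger_gap: 0.583
```

```bash
python3 -c "
from h import *
plan([.4725,-.3495,.092],np.radians(-94.6))"
```

```text
q [-0.82  0.57  1.59 -0.    0.97  0.81] jaw yaw -93.5 gap 0.583 tcp [ 0.4769 -0.3526  0.1786]
shift [ 0.0865 -0.0039  0.0056] turn [ 1.08 -0.7  -0.66] t 8.6667
```

{"method": "apply_moves", "body": {
  "moves": [
    {"x":0.005,"y":-0.004,"z":0.0056,"ax":1,"ay":-0.7,"az":-0.7},
    {"x":0.012,"y":0,"z":0.0005,"ax":0,"ay":-0.2,"az":-0.1},
    {"x":0.012,"y":0,"z":0.0005,"ax":0,"ay":-0.2,"az":-0.1},
    {"x":0.012,"y":0,"z":0.0005,"ax":0,"ay":-0.2,"az":-0.1},
    {"x":0,"y":0,"z":0,"ax":0,"ay":0,"az":0}
  ]
}}

```text
t: 9.08
tcp_pos: [0.4709, -0.3497, 0.1395]
tool_rot: [-0.704, 0.027, 0.709, 0.028]
force: [-1.4, 0.3, 0.2]
finger_gap: 0.582
```

```bash
python3 -c "
from h import *
print(sensors.sense()['force'])
plan([.4725,-.3495,.092],np.radians(-94.6))"
```

```text
[-1.41977233  0.2759784   0.19003067]
q [-0.83  0.62  1.62 -0.01  0.91  0.82] jaw yaw -94.4 gap 0.582 tcp [ 0.4709 -0.3497  0.1395]
shift [ 0.0475 -0.0003 -0.0019] turn [0.16 0.45 0.11] t 9.0833
```

{"method": "apply_moves", "body": {
  "moves": [
    {"x":0.012,"y":0,"z":-0.001,"ax":0,"ay":0.2,"az":0},
    {"x":0.012,"y":0,"z":0,"ax":0,"ay":0,"az":0},
    {"x":0.012,"y":0,"z":0,"ax":0,"ay":0,"az":0},
    {"x":0.01,"y":0,"z":0,"ax":0,"ay":0,"az":0},
    {"x":0,"y":0,"z":0,"ax":0,"ay":0,"az":0}
  ]
}}

```text
t: 9.5
tcp_pos: [0.4714, -0.3496, 0.09]
tool_rot: [-0.705, 0.026, 0.709, 0.028]
force: [-1.6, 0.5, -0.3]
finger_gap: 0.584
```

```bash
python3 -c "
from h import *
q=imaging.snapshot('scene');cv2.imwrite('pics/b2.png',cv2.resize(q[130:290,360:520],None,fx=3.5,fy=3.5)[:,:,::-1])
plan([.4725,-.3495,.092],np.radians(-94.6))"
```

```text
q [-0.83  0.7   1.65 -0.    0.81  0.82] jaw yaw -94.4 gap 0.581 tcp [ 0.4716 -0.3498  0.0907]
shift [-0.0013 -0.0003 -0.0009] turn [0.19 0.31 0.17] t 9.55
```

Low forces and the lemon is deep inside. I release and let it settle.

{"method": "apply_moves", "body": {
  "moves": [
    {"x":0,"y":0,"z":0,"ax":0,"ay":0,"az":0},
    {"x":0,"y":0,"z":0,"ax":0,"ay":0,"az":0},
    {"x":0,"y":0,"z":0,"ax":0,"ay":0,"az":0},
    {"x":0,"y":0,"z":0,"ax":0,"ay":0,"az":0},
    {"x":0,"y":0,"z":0,"ax":0,"ay":0,"az":0},
    {"x":0,"y":0,"z":0,"ax":0,"ay":0,"az":0}
  ],
  "fingers": -0.8
}}

```text
t: 10.05
tcp_pos: [0.4724, -0.3503, 0.093]
tool_rot: [-0.705, 0.027, 0.708, 0.028]
force: [-1.4, 0.6, -0.7]
finger_gap: 0.899
```

{"method": "apply_moves", "body": {
  "moves": [
    {"x":-0.015,"y":0,"z":0,"ax":0,"ay":0,"az":0},
    {"x":-0.015,"y":0,"z":0,"ax":0,"ay":0,"az":0},
    {"x":-0.015,"y":0,"z":0,"ax":0,"ay":0,"az":0},
    {"x":-0.015,"y":0,"z":0,"ax":0,"ay":0,"az":0},
    {"x":-0.015,"y":0,"z":0,"ax":0,"ay":0,"az":0},
    {"x":-0.02,"y":0,"z":0,"ax":0,"ay":0,"az":0},
    {"x":-0.02,"y":0,"z":0,"ax":0,"ay":0,"az":0},
    {"x":-0.03,"y":0,"z":0,"ax":0,"ay":0,"az":0},
    {"x":-0.03,"y":0,"z":0,"ax":0,"ay":0,"az":0},
    {"x":-0.03,"y":0,"z":0,"ax":0,"ay":0,"az":0}
  ]
}}

```text
t: 10.88
tcp_pos: [0.4724, -0.3496, 0.3036]
tool_rot: [-0.705, 0.026, 0.709, 0.029]
force: [0.2, -0.1, 0.1]
finger_gap: 0.9
```

```bash
python3 -c "
from h import *
q=imaging.snapshot('scene')[130:290,360:520]
p=imaging.snapshot('top')[190:290,330:530]
o=np.zeros((480,960,3),np.uint8);o[:,:480]=cv2.resize(q,(480,480));o[:240,480:]=cv2.resize(p,(480,240))
cv2.imwrite('pics/b3.png',cv2.resize(o,(800,400))[:,:,::-1])
for c in('scene','top'):print([(np.round(d['at'],3),round(d['p'],2)) for d in finder.mark_of('lemon',c)])
plan([.464,.24,.3],np.radians(-90))"
```

```text
[(array([ 0.473, -0.354,  0.187]), 0.52)]
[]
q [-0.83  0.42  1.46 -0.    1.27  0.82] jaw yaw -94.4 gap 0.897 tcp [ 0.4728 -0.3502  0.3036]
shift [ 0.005  -0.5877  0.0542] turn [-4.41  0.19  0.13] t 11.0833
```

View pics/b3.png

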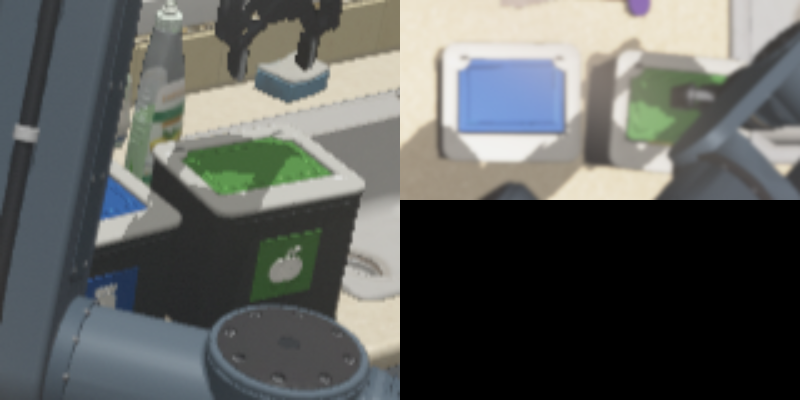

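The green flap is shut with no lemon on it (crop (250,165)) and the gripper is empty. The detector's "lemon" at z=0.187 is only the flap. Next is the jar.

{"method": "apply_moves", "body": {
  "moves": [
    {"x":-0.004,"y":-0.04,"z":0.003,"ax":0,"ay":0,"az":0},
    {"x":0,"y":-0.04,"z":0.003,"ax":0,"ay":0,"az":0},
    {"x":0,"y":-0.04,"z":0.003,"ax":0,"ay":0,"az":0},
    {"x":0,"y":-0.04,"z":0.003,"ax":0,"ay":0,"az":0},
    {"x":0,"y":-0.04,"z":0.003,"ax":0,"ay":0,"az":0},
    {"x":0,"y":-0.04,"z":0.003,"ax":0,"ay":0,"az":0},
    {"x":0,"y":-0.04,"z":0.003,"ax":0,"ay":0,"az":0},
    {"x":0,"y":-0.04,"z":0.003,"ax":0,"ay":0,"az":0},
    {"x":0,"y":-0.04,"z":0.003,"ax":0,"ay":0,"az":0},
    {"x":0,"y":-0.04,"z":0.003,"ax":-4,"ay":0,"az":0}
  ],
  "fingers": -0.8
}}

```text
t: 11.92
tcp_pos: [0.4692, 0.0575, 0.294]
tool_rot: [-0.699, 0.005, 0.715, 0.011]
force: [1.8, 0.2, -0.2]
finger_gap: 0.902
```

```bash
python3 -c "
from h import *
plan([.464,.24,.3],np.radians(-90))"
```

```text
q [-0.12  0.27  1.73  0.01  1.16  1.47] jaw yaw -91.3 gap 0.902 tcp [0.4692 0.0575 0.294 ]
shift [-0.0041 -0.1823  0.0095] turn [-1.32  1.28  0.53] t 11.9167
```

{"method": "apply_moves", "body": {
  "moves": [
    {"x":0,"y":-0.038,"z":0.002,"ax":-0.8,"ay":1.2,"az":0.5},
    {"x":0,"y":-0.037,"z":0.002,"ax":0,"ay":0,"az":0},
    {"x":0,"y":-0.036,"z":0.002,"ax":0,"ay":0,"az":0},
    {"x":0,"y":-0.036,"z":0.002,"ax":0,"ay":0,"az":0},
    {"x":0,"y":-0.03,"z":0.002,"ax":0,"ay":0,"az":0},
    {"x":0,"y":0,"z":0,"ax":0,"ay":0,"az":0}
  ]
}}

```text
t: 12.42
tcp_pos: [0.4527, 0.2496, 0.2853]
tool_rot: [-0.701, -0.001, 0.713, 0.0]
force: [0.2, -0.5, 0.1]
finger_gap: 0.899
```

```bash
python3 -c "
from h import *
for c in('scene','top'):
  imaging.snapshot(c)
  for t in('spice_jar','jar_center'):print(c,[(np.round(d['at'],3).tolist(),round(d['p'],2)) for d in finder.mark_of(t,c)])
plan([.464,.24,.2],np.radians(-90))"
```

```text
scene [([0.467, 0.24, -0.003], 0.79), ([0.379, 0.264, 0.001], 0.61), ([0.531, 0.314, -0.003], 0.61)]
scene [([0.467, 0.237, 0.052], 0.97), ([0.377, 0.259, 0.052], 0.87), ([0.531, 0.315, 0.051], 0.86)]
top [([0.375, 0.258, -0.003], 0.6), ([0.462, 0.244, -0.001], 0.41)]
top [([0.468, 0.24, 0.053], 0.48)]
q [0.27 0.34 1.65 0.   1.17 1.85] jaw yaw -90.3 gap 0.899 tcp [0.4544 0.2437 0.2864]
shift [ 0.0863  0.0035 -0.0109] turn [-0.33  0.86 -0.05] t 12.7167
```

{"method": "apply_moves", "body": {
  "moves": [
    {"x":0.015,"y":0.0035,"z":-0.012,"ax":-0.3,"ay":0.9,"az":0},
    {"x":0.02,"y":0,"z":0,"ax":0,"ay":0,"az":0},
    {"x":0.02,"y":0,"z":0,"ax":0,"ay":0,"az":0},
    {"x":0.02,"y":0,"z":0,"ax":0,"ay":0,"az":0},
    {"x":0.01,"y":0,"z":0,"ax":0,"ay":0,"az":0},
    {"x":0,"y":0,"z":0,"ax":0,"ay":0,"az":0}
  ]
}}

```text
t: 13.22
tcp_pos: [0.4717, 0.2318, 0.2007]
tool_rot: [0.71, -0.005, -0.704, -0.005]
force: [0.4, -0.2, -0.0]
finger_gap: 0.9
```

```bash
python3 -c "
from h import *
plan([.4655,.24,.083],np.radians(-90))"
```

```text
q [ 0.25  0.46  1.74 -0.    0.94  1.83] jaw yaw -90.9 gap 0.9 tcp [0.4717 0.2318 0.2007]
shift [ 0.1177 -0.0081  0.0074] turn [-0.86 -0.53  0.01] t 13.2167
```

{"method": "apply_moves", "body": {
  "moves": [
    {"x":0,"y":-0.0081,"z":0.0062,"ax":-0.9,"ay":-0.5,"az":0},
    {"x":0.018,"y":0,"z":0,"ax":0,"ay":0,"az":0},
    {"x":0.018,"y":0,"z":0,"ax":0,"ay":0,"az":0},
    {"x":0.018,"y":0,"z":0,"ax":0,"ay":0,"az":0},
    {"x":0,"y":0,"z":0,"ax":0,"ay":0,"az":0}
  ]
}}

```text
t: 13.63
tcp_pos: [0.4688, 0.2389, 0.1497]
tool_rot: [0.71, -0.0, -0.705, -0.002]
force: [-0.8, 0.3, -0.0]
finger_gap: 0.899
```

```bash
python3 -c "
from h import *
plan([.4655,.24,.083],np.radians(-90))"
```

```text
q [0.26 0.54 1.78 0.   0.82 1.83] jaw yaw -90.2 gap 0.899 tcp [0.4688 0.2389 0.1497]
shift [ 0.0667 -0.0009  0.0038] turn [-0.22 -0.41  0.18] t 13.6333
```

{"method": "apply_moves", "body": {
  "moves": [
    {"x":0.012,"y":-0.001,"z":0.004,"ax":0,"ay":-0.5,"az":0.1},
    {"x":0.014,"y":0,"z":0.0005,"ax":0,"ay":-0.1,"az":0},
    {"x":0.014,"y":0,"z":0.0005,"ax":0,"ay":-0.1,"az":0},
    {"x":0.014,"y":0,"z":0.0005,"ax":0,"ay":-0.1,"az":0},
    {"x":0.009,"y":0,"z":0,"ax":0,"ay":0,"az":0},
    {"x":0,"y":0,"z":0,"ax":0,"ay":0,"az":0}
  ]
}}

```text
t: 14.13
tcp_pos: [0.4668, 0.242, 0.0896]
tool_rot: [0.708, 0.0, -0.706, -0.003]
force: [0.2, 0.7, -0.5]
finger_gap: 0.897
```

```bash
python3 -c "
from h import *
q=imaging.snapshot('scene')[200:350,190:350];cv2.imwrite('pics/j1.png',cv2.resize(q,None,fx=4,fy=4)[:,:,::-1])
plan([.4655,.24,.083],np.radians(-90))"
```

```text
q [0.26 0.64 1.81 0.01 0.68 1.83] jaw yaw -90.2 gap 0.903 tcp [0.4672 0.2422 0.0902]
shift [0.0072 0.0022 0.0017] turn [-0.23 -0.2   0.3 ] t 14.1833
```

View pics/j1.png

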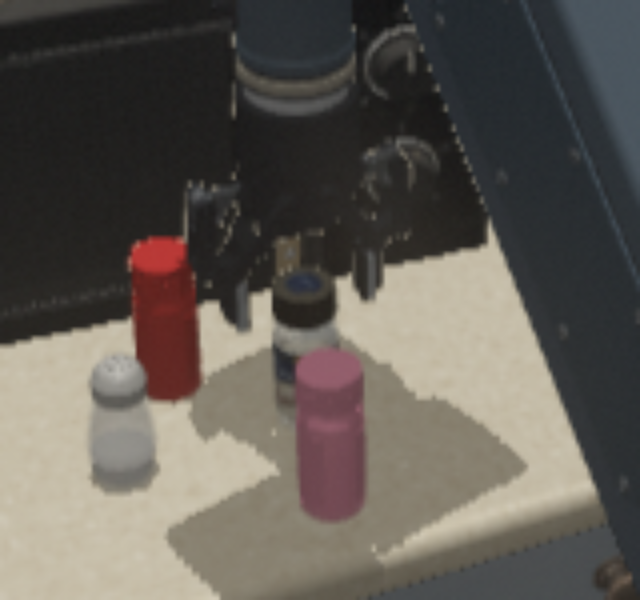

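The jar's cap (305,290) lies between the fingertips (242,325) and (368,295), and the neighbours are clear. I lower a little and close.

{"method": "apply_moves", "body": {
  "moves": [
    {"x":0.009,"y":0.0015,"z":0.001,"ax":0,"ay":0,"az":0},
    {"x":0,"y":0,"z":0,"ax":0,"ay":0,"az":0}
  ]
}}

```text
t: 14.35
tcp_pos: [0.4672, 0.2411, 0.0821]
tool_rot: [0.709, 0.001, -0.705, -0.003]
force: [0.1, 0.2, -0.4]
finger_gap: 0.902
```

{"method": "apply_moves", "body": {
  "moves": [
    {"x":0,"y":0,"z":0,"ax":0,"ay":0,"az":0},
    {"x":0,"y":0,"z":0,"ax":0,"ay":0,"az":0},
    {"x":0,"y":0,"z":0,"ax":0,"ay":0,"az":0},
    {"x":0,"y":0,"z":0,"ax":0,"ay":0,"az":0},
    {"x":0,"y":0,"z":0,"ax":0,"ay":0,"az":0},
    {"x":0,"y":0,"z":0,"ax":0,"ay":0,"az":0},
    {"x":0,"y":0,"z":0,"ax":0,"ay":0,"az":0},
    {"x":0,"y":0,"z":0,"ax":0,"ay":0,"az":0},
    {"x":0,"y":0,"z":0,"ax":0,"ay":0,"az":0}
  ],
  "fingers": 1,
  "squeeze": 45
}}

```text
t: 15.1
tcp_pos: [0.4682, 0.2414, 0.0839]
tool_rot: [0.711, 0.001, -0.704, -0.004]
force: [0.1, 0.4, -1.3]
finger_gap: 0.465
```

```bash
python3 -c "
from h import *
plan([.4655,.24,.33],np.radians(-90))"
```

```text
q [0.26 0.65 1.82 0.01 0.66 1.83] jaw yaw -90.2 gap 0.465 tcp [0.4682 0.2414 0.0839]
shift [-0.2461 -0.0004  0.0003] turn [-0.22 -0.56  0.41] t 15.1
```

{"method": "apply_moves", "body": {
  "moves": [
    {"x":-0.025,"y":0,"z":0,"ax":0,"ay":-0.5,"az":0.4},
    {"x":-0.025,"y":0,"z":0,"ax":0,"ay":0,"az":0},
    {"x":-0.025,"y":0,"z":0,"ax":0,"ay":0,"az":0},
    {"x":-0.025,"y":0,"z":0,"ax":0,"ay":0,"az":0},
    {"x":-0.03,"y":0,"z":0,"ax":0,"ay":0,"az":0},
    {"x":-0.03,"y":0,"z":0,"ax":0,"ay":0,"az":0},
    {"x":-0.03,"y":0,"z":0,"ax":0,"ay":0,"az":0},
    {"x":-0.03,"y":0,"z":0,"ax":0,"ay":0,"az":0},
    {"x":-0.025,"y":0,"z":0,"ax":0,"ay":0,"az":0},
    {"x":0,"y":0,"z":0,"ax":0,"ay":0,"az":0}
  ]
}}

```text
t: 15.93
tcp_pos: [0.4655, 0.2404, 0.3367]
tool_rot: [-0.703, 0.003, 0.711, 0.0]
force: [1.0, 0.5, 0.1]
finger_gap: 0.467
```

```bash
python3 -c "
from h import *
plan([.476,-.113,.33],np.radians(-89.1))"
```

```text
q [ 0.26  0.3   1.56 -0.    1.3   1.84] jaw yaw -90.2 gap 0.467 tcp [0.4655 0.2404 0.3367]
shift [ 0.0078  0.3534 -0.0121] turn [-1.14  0.65 -0.19] t 15.9333
```

{"method": "apply_moves", "body": {
  "moves": [
    {"x":0,"y":0.036,"z":-0.0015,"ax":-1,"ay":0.6,"az":0},
    {"x":0,"y":0.036,"z":-0.0015,"ax":0,"ay":0,"az":0},
    {"x":0,"y":0.036,"z":-0.0015,"ax":0,"ay":0,"az":0},
    {"x":0,"y":0.036,"z":-0.0015,"ax":0,"ay":0,"az":0},
    {"x":0,"y":0.036,"z":-0.0015,"ax":0,"ay":0,"az":0},
    {"x":0,"y":0.036,"z":-0.0015,"ax":0,"ay":0,"az":0},
    {"x":0,"y":0.036,"z":-0.0015,"ax":0,"ay":0,"az":0},
    {"x":0,"y":0.036,"z":-0.0015,"ax":0,"ay":0,"az":0},
    {"x":0,"y":0.036,"z":-0.0015,"ax":0,"ay":0,"az":0},
    {"x":0,"y":0.02,"z":0,"ax":0,"ay":0,"az":0}
  ]
}}

```text
t: 16.77
tcp_pos: [0.48, -0.1108, 0.3301]
tool_rot: [-0.705, -0.011, 0.709, -0.009]
force: [0.6, -0.3, -0.9]
finger_gap: 0.467
```

```bash
python3 -c "
from h import *
plan([.4815,-.113,.31],np.radians(-89.1))"
```

```text
q [-0.45  0.25  1.64  0.    1.25  1.09] jaw yaw -88.4 gap 0.467 tcp [ 0.48   -0.1108  0.3301]
shift [ 0.02    0.0023 -0.0016] turn [0.68 0.36 0.19] t 16.7667
```

{"method": "apply_moves", "body": {
  "moves": [
    {"x":0.01,"y":0.001,"z":-0.0016,"ax":0.7,"ay":0.3,"az":0.2},
    {"x":0.01,"y":0,"z":0,"ax":0,"ay":0,"az":0},
    {"x":0,"y":0,"z":0,"ax":0,"ay":0,"az":0}
  ]
}}

```text
t: 17.02
tcp_pos: [0.4803, -0.1183, 0.3063]
tool_rot: [-0.706, -0.002, 0.709, -0.002]
force: [0.3, -0.4, -1.0]
finger_gap: 0.463
```

```bash
python3 -c "
from h import *
q=imaging.snapshot('scene')[110:290,320:520];p=imaging.snapshot('top')[190:290,330:530]
o=np.zeros((540,800,3),np.uint8);o[:360,:400]=cv2.resize(q,(400,360));o[:200,400:]=cv2.resize(p,(400,200))
cv2.imwrite('pics/b4.png',o[:360,:,::-1])
plan([.4815,-.113,.131],np.radians(-89.1))"
```

```text
q [-0.46  0.28  1.67 -0.    1.19  1.1 ] jaw yaw -89.6 gap 0.465 tcp [ 0.4811 -0.1178  0.3078]
shift [ 0.1768 -0.0051 -0.0009] turn [-0.52  0.13 -0.09] t 17.1167
```

View pics/b4.png

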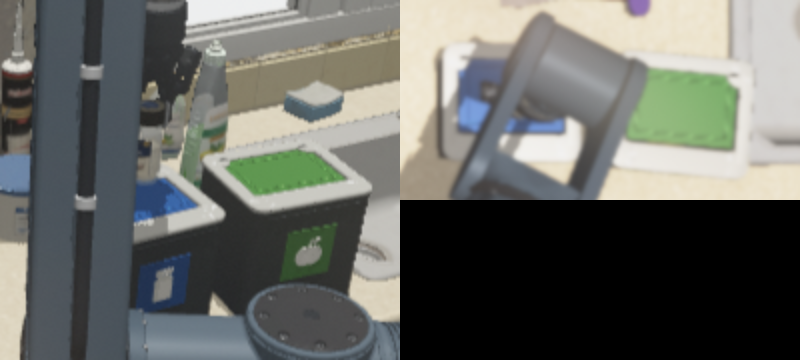

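The jar hangs upright over the blue flap (crop (150,150)), and the green flap is shut and empty. I push down.

{"method": "apply_moves", "body": {
  "moves": [
    {"x":0.015,"y":-0.005,"z":-0.001,"ax":-0.5,"ay":0,"az":0},
    {"x":0.015,"y":0,"z":0,"ax":0,"ay":0,"az":0},
    {"x":0.015,"y":0,"z":0,"ax":0,"ay":0,"az":0},
    {"x":0.015,"y":0,"z":0,"ax":0,"ay":0,"az":0},
    {"x":0,"y":0,"z":0,"ax":0,"ay":0,"az":0}
  ]
}}

```text
t: 17.53
tcp_pos: [0.4842, -0.111, 0.2492]
tool_rot: [0.709, 0.006, -0.705, 0.009]
force: [-1.2, 0.2, 0.0]
finger_gap: 0.463
```

```bash
python3 -c "
from h import *
plan([.4815,-.113,.131],np.radians(-89.1))"
```

```text
q [-0.45  0.35  1.75 -0.    1.03  1.1 ] jaw yaw -88.8 gap 0.463 tcp [ 0.4842 -0.111   0.2492]
shift [0.1182 0.0014 0.0033] turn [ 0.27 -0.28 -0.28] t 17.5333
```

{"method": "apply_moves", "body": {
  "moves": [
    {"x":0.012,"y":0.001,"z":0.0033,"ax":0.3,"ay":-0.3,"az":-0.3},
    {"x":0.013,"y":0,"z":0.0005,"ax":0,"ay":-0.1,"az":0},
    {"x":0.013,"y":0,"z":0.0005,"ax":0,"ay":-0.1,"az":0},
    {"x":0.013,"y":0,"z":0.0005,"ax":0,"ay":-0.1,"az":0},
    {"x":0.013,"y":0,"z":0.0005,"ax":0,"ay":-0.1,"az":0},
    {"x":0,"y":0,"z":0,"ax":0,"ay":0,"az":0}
  ]
}}

```text
t: 18.03
tcp_pos: [0.4814, -0.11, 0.1896]
tool_rot: [-0.706, -0.007, 0.708, -0.009]
force: [-0.6, 0.5, -0.8]
finger_gap: 0.463
```

```bash
python3 -c "
from h import *
plan([.4815,-.113,.131],np.radians(-89.1))"
```

```text
q [-0.45  0.44  1.82 -0.    0.88  1.1 ] jaw yaw -88.7 gap 0.463 tcp [ 0.4814 -0.11    0.1896]
shift [ 0.0586  0.0028 -0.0001] turn [ 0.37  0.11 -0.17] t 18.0333
```

{"method": "apply_moves", "body": {
  "moves": [
    {"x":0.012,"y":0.002,"z":0,"ax":0.3,"ay":0,"az":-0.1},
    {"x":0.012,"y":0,"z":0,"ax":0,"ay":0,"az":0},
    {"x":0.012,"y":0,"z":0,"ax":0,"ay":0,"az":0},
    {"x":0.012,"y":0,"z":0,"ax":0,"ay":0,"az":0},
    {"x":0.008,"y":0,"z":0,"ax":0,"ay":0,"az":0},
    {"x":0,"y":0,"z":0,"ax":0,"ay":0,"az":0}
  ]
}}

```text
t: 18.53
tcp_pos: [0.4848, -0.1114, 0.1386]
tool_rot: [0.709, 0.006, -0.706, 0.009]
force: [-2.3, 0.7, -1.2]
finger_gap: 0.466
```

```bash
python3 -c "
from h import *
plan([.484,-.113,.12],np.radians(-89.1))"
```

```text
q [-0.45  0.53  1.85 -0.    0.75  1.1 ] jaw yaw -88.8 gap 0.466 tcp [ 0.4848 -0.1114  0.1386]
shift [0.0186 0.0015 0.0009] turn [ 0.35 -0.23 -0.25] t 18.5333
```

{"method": "apply_moves", "body": {
  "moves": [
    {"x":0.007,"y":0.001,"z":0.0005,"ax":0,"ay":-0.2,"az":-0.2},
    {"x":0,"y":0,"z":0,"ax":0,"ay":0,"az":0}
  ]
}}

```text
t: 18.7
tcp_pos: [0.485, -0.1123, 0.1325]
tool_rot: [0.708, 0.008, -0.707, 0.009]
force: [-1.2, -0.5, -0.5]
finger_gap: 0.462
```

{"method": "apply_moves", "body": {
  "moves": [
    {"x":0,"y":0,"z":0,"ax":0,"ay":0,"az":0},
    {"x":0,"y":0,"z":0,"ax":0,"ay":0,"az":0},
    {"x":0,"y":0,"z":0,"ax":0,"ay":0,"az":0},
    {"x":0,"y":0,"z":0,"ax":0,"ay":0,"az":0},
    {"x":0,"y":0,"z":0,"ax":0,"ay":0,"az":0},
    {"x":0,"y":0,"z":0,"ax":0,"ay":0,"az":0}
  ],
  "fingers": -0.8
}}

```text
t: 19.2
tcp_pos: [0.4867, -0.113, 0.1353]
tool_rot: [0.709, 0.007, -0.705, 0.009]
force: [-2.0, -0.0, -0.3]
finger_gap: 0.903
```

{"method": "apply_moves", "body": {
  "moves": [
    {"x":-0.015,"y":0,"z":0,"ax":0,"ay":0,"az":0},
    {"x":-0.015,"y":0,"z":0,"ax":0,"ay":0,"az":0},
    {"x":-0.015,"y":0,"z":0,"ax":0,"ay":0,"az":0},
    {"x":-0.02,"y":0,"z":0,"ax":0,"ay":0,"az":0},
    {"x":-0.02,"y":0,"z":0,"ax":0,"ay":0,"az":0},
    {"x":-0.03,"y":0,"z":0,"ax":0,"ay":0,"az":0},
    {"x":-0.03,"y":0,"z":0,"ax":0,"ay":0,"az":0},
    {"x":-0.03,"y":0,"z":0,"ax":0,"ay":0,"az":0},
    {"x":-0.03,"y":0,"z":0,"ax":0,"ay":0,"az":0},
    {"x":-0.03,"y":0,"z":0,"ax":0,"ay":0,"az":0}
  ]
}}

```text
t: 20.03
tcp_pos: [0.4841, -0.112, 0.3756]
tool_rot: [0.707, 0.008, -0.707, 0.008]
force: [0.7, -0.7, -0.2]
finger_gap: 0.903
```

{"method": "apply_moves", "body": {
  "moves": [
    {"x":0,"y":-0.035,"z":0,"ax":0,"ay":0,"az":0},
    {"x":0,"y":-0.035,"z":0,"ax":0,"ay":0,"az":0},
    {"x":0,"y":-0.035,"z":0,"ax":0,"ay":0,"az":0},
    {"x":0,"y":-0.035,"z":0,"ax":0,"ay":0,"az":0},
    {"x":0,"y":-0.035,"z":0,"ax":0,"ay":0,"az":0},
    {"x":0,"y":-0.035,"z":0,"ax":0,"ay":0,"az":0},
    {"x":0,"y":-0.03,"z":0,"ax":0,"ay":0,"az":0},
    {"x":0,"y":0,"z":0,"ax":0,"ay":0,"az":0},
    {"x":0,"y":0,"z":0,"ax":0,"ay":0,"az":0}
  ]
}}

```text
t: 20.78
tcp_pos: [0.4885, 0.1343, 0.3873]
tool_rot: [0.721, 0.003, -0.693, 0.009]
force: [0.4, -0.2, -0.0]
finger_gap: 0.901
```

```bash
python3 -c "
from h import *
q=imaging.snapshot('scene')[110:350,130:530];p=imaging.snapshot('top')[180:290,130:530]
o=np.zeros((600,650,3),np.uint8);o[:390]=cv2.resize(q,(650,390));o[400:579]=cv2.resize(p,(650,179))
cv2.imwrite('pics/f.png',o[:,:,::-1])
for c in('scene','top'):
  for t in('spice_jar','lemon','salt_shaker','masking_tape'):print(c,t,[(np.round(d['at'],3).tolist(),round(d['p'],2)) for d in finder.mark_of(t,c)])
s=sensors.sense();print(s['force'],s['tcp_pos'],s['t'],s['finger_gap'])"
```

```text
scene spice_jar [([0.38, 0.263, 0.001], 0.98), ([0.53, 0.314, -0.0], 0.7)]
scene lemon []
scene salt_shaker [([0.458, 0.365, -0.004], 0.75)]
scene masking_tape [([0.495, 0.534, 0.001], 0.87)]
top spice_jar [([0.536, 0.315, -0.002], 0.65), ([0.474, -0.351, 0.189], 0.63), ([0.377, 0.256, -0.003], 0.54)]
top lemon [([0.438, -0.392, 0.023], 0.47)]
top salt_shaker [([0.458, 0.365, 0.001], 0.54)]
top masking_tape [([0.495, 0.53, -0.0], 0.86), ([0.486, -0.12, 0.182], 0.23)]
[-0.28127742  0.46670738 -1.08628513] [0.48871096 0.13220553 0.38704338] 21.2833 0.9011087612490493
```

View pics/f.png

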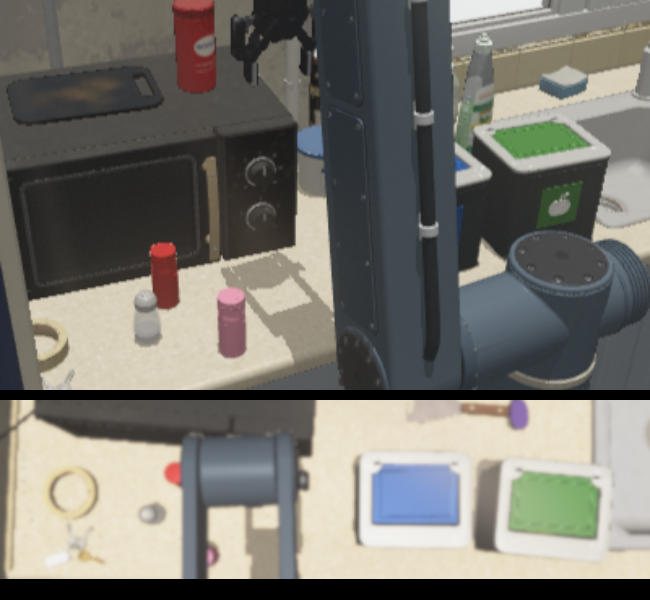

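The gripper is empty, both flaps look level and shut with nothing on the lids, and the bystanders have not moved. I compare the flaps with the first picture, then hand in.

```bash
python3 -c "
from h import *
from station import order
a=cv2.imread('pics/top0.png')[:,:,::-1].astype(int);b=imaging.snapshot('top').astype(int)
for n,x,y in(('blue',362,222),('green',447,227)):
  A=a[y:y+38,x:x+48];B=b[y:y+38,x:x+48];print(n,np.abs(A-B).mean().round(1),A.mean((0,1)).round(),B.mean((0,1)).round())
print(order.sign_off())"
```

```text
blue 1.5 [138. 162. 210.] [137. 160. 208.]
green 1.1 [143. 179. 125.] [143. 178. 124.]
the job is handed in; nothing more can be done
None
```

I put the lemon in the food-waste bin (green flap) and the dark-capped spice jar in the glass bin (blue flap). Each was pushed down through its flap and let go only inside, the lemon's middle at about 93 mm and the jar's at about 100 mm above the worktop. I handed the job in at about 21 s of the 61 s allowed.

Last checks:
- **Flaps:** both look just as they did in the first top picture, with a mean difference under 2 grey levels, so they are shut. I had no reading of the flap joints.
- **Lemon and jar:** neither is left on the worktop or on the lids, and the gripper was open, empty and clear of everything. With the flaps shut, I could not see them lying inside.
- **Bystanders:** the salt shaker and the masking tape are where they started, to within about 3 mm. I left the pink and red look-alike jars alone.
- **Disagreements:** the detector still gave a few false hits, which the pictures contradict. It reported a "lemon" inside the food bin's outline (which may even be right), a "spice jar" on the green lid and a "tape" on the blue flap.

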